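Release the sprung lid of the mould clamp

TASK

The three rubber moulds in the aluminium clamp have cooled: open its lid so that they can be taken out later. Feel along the clamp's black front ledge for the one hidden notch, press down the catch inside it with a fingertip until the lid springs up, then push the lid right back to its stop with the fingers. Push only as hard as is needed, leave the moulds lying where they are, and disturb nothing else on the bench.

Things in the scene. Friction and masses are not known exactly. Their poses are not given: they have to be found in the camera images.
- clamp: Fixed mould clamp, 132 (x) x 214 (y) mm, 38 mm high with its lid shut; bare aluminium, black front ledge. Origin under it on the bench, 70 mm behind its front face, half-way across; x points from the ledge back to the hinge, away from the robot; y to the left; z up. The ledge spans x = -70 to -36 mm, its flat top at z = 30 mm. The shut lid's front edge is at x = -34 mm, z = 33 to 38 mm.
- ledge_left (a point): Left end (clamp y = +100 mm) of the black ledge, 13 mm behind its front edge (x = -57 mm), on its flat top. Between it and ledge_right, 200 mm away, is one notch, 40 mm long, through the ledge from front to back and 8.5 mm deep to the catch in it; it may be anywhere, right at an end too. Beyond each end is a 7 mm aluminium cheek as high as the ledge.
- ledge_right (a point): Right end (clamp y = -100 mm) of the black ledge, as ledge_left.
- catch (a joint): The catch in the notch, rad: a black rocker with a 37 mm thumb bar, 13 mm wide, at the front of the notch, its top 8.5 mm below the ledge's top at rest (0). Pressed down with 3 to 6 N the bar sinks, about 21 mm per rad, and springs back. The hook at the back (25 to 33 mm behind the front edge) leans 5 mm forward meanwhile and lets go of the lid at about 0.2; 0.28 is its stop.
- clamp_lid (a joint): The lid's angle, rad: 0 shut and held by the catch, 1.9 right back against its stop. Once released it swings up on its spring in 1 to 2 s and stands at about 1.15 to 1.35; from there it has to be pushed back, with 1 to 3 N at its front edge.
- lid_hinge (a point): Middle of the lid's hinge line, which runs along the clamp's y, 36 mm above the bench, 55 mm behind the clamp's origin. The lid opens away from the robot about it. A stiff hinge keeps the lid where it is left, at any angle beyond the one to which its spring lifts it.
- lid_front (a point): Middle of the front edge of the lid, at its top face; moves with the lid. The lid is an aluminium frame 5 mm thick, 214 mm wide, its front edge 89 mm from the hinge; a steel keeper bar hangs 13 mm below the front edge, and three black knobs stand 13 mm high on its upper face, half-way to the hinge.
- mould_a: Pink rubber mould 63 x 44 x 23 mm, loose in the right-hand station of the clamp, its origin at the centre of its underside, 6 mm above the bench. Stays where it is.
- mould_b: Pink rubber mould 64 x 46 x 23 mm, loose in the middle station, origin as mould_a. Stays where it is.
- mould_c: Pink rubber mould 63 x 47 x 23 mm, loose in the left-hand station, origin as mould_a. Stays where it is.
- stack_low: Bystander: the lower of two stacked pink moulds, 80 x 57 x 23 mm, left of the clamp; origin at the centre of its underside.
- stack_top: Bystander: the upper one of the stack, 80 x 56 x 25 mm, its underside 23 mm above the bench.
- talc_pot: Bystander: round white pot, 71 mm wide, 45 mm high, left of the clamp; origin at the centre of its underside.
- open_mould: Bystander: half of an opened mould, red on cream, 86 x 66 x 24 mm, right of the clamp; origin at the centre of its underside.
- tweezers: Bystander: steel tweezers, 122 x 12 x 10 mm, lying right of the clamp; origin at the centre of the underside.

How it is judged (in metres and radians):
On the way, in this order (a step that is already met when the one before it is completed fails the run):
1. the catch in the notch is pressed down until it lets go of the lid (value of joint catch above 0.16 rad), for 0.05 s.
2. the released lid stands up on its spring (value of joint clamp_lid above 0.9 rad), for 0.1 s.
3. the lid is pushed right back to its stop (value of joint clamp_lid above 1.75 rad), for 0.1 s.
At the end, for the whole second after the job is handed in: The lid rests right back against its stop, or within about 8 degrees of it (1.75 rad or more of 1.9), the catch has sprung back, and the three moulds lie in their stations within 12 mm of where they lay (value of joint clamp_lid above 1.75 rad and velocity of joint clamp_lid between -0.1 and 0.1 rad/s and value of joint catch below 0.06 rad and distance of each of mould_a, mould_b, mould_c from where it was at the start of the episode below 0.012 m); the robot touches nothing.
It fails at once if a mould in the clamp is shifted or lifted by more than 15 mm (distance of any of mould_a, mould_b, mould_c from where it was at the start of the episode above 0.015 m).
It fails at once if the lid or the clamp is forced with more than 45 N (contact force between any of the fingers, the arm and clamp above 45 N).
It fails at once if a bystander is moved by more than 20 mm (distance of any of stack_low, stack_top, talc_pot, open_mould, tweezers from where it was at the start of the episode above 0.02 m).
It also fails if it takes over 67 s, if anything falls off the work surface, if the arm or the gripper's body presses on something with over 40 N, if the wrist force passes 120 N, or if a joint passes its speed limit or range.

ROBOT

A 7-joint arm with a two-finger parallel gripper is mounted at the origin on a cart in front of the work surface, level with it; the furniture and walls round the work are solid. World frame = base frame: x ahead of the robot, y to its left, z up, the work surface at z = 0. Lengths are in mm, angles in rad, forces in N, time in s.
With the tool pointing down it reaches from about 400 to 875 mm from the base axis. Payload 4.4 kg.
Tool frame: the origin (TCP) lies on the centre line of the jaws, within the pads' length; the fingertips stand 25 mm ahead of it and the grasp point (between the pads) lies 6 mm ahead of it (ctrl.finger_overhang is the distance from the TCP to the fingertips, in mm); z points along the fingers, y is the line along which they close (so a half turn about z gives the same grasp; the last joint's range is limited). The gripper opens to 85 mm and grips with 20 to 120 N. Pads are 22 mm wide; open, the fingers measure 114 mm over their backs; the gripper's body (76 mm by 85 mm) begins 54 mm behind the grasp point. The pads swing forward as they close: fully open they stand 13 mm farther back than shut.
Start: joints at [1.153, 0.628, 0.038, 1.517, -0.027, 0.996, -0.02], TCP at [224.009, -610.194, 256.313] pointing down, gripper open.
Joint ranges: [-3.06, 3.06], [-0.37, 2.12], [-1.25, 1.32], [0.18, 2.47], [-1.1, 4.24], [0.23, 1.98], [-2.94, 2.94]. Speed limits (rad/s): [2.57, 2.57, 3.14, 3.14, 3.14, 3.14, 3.14].

INTERFACE

Orientations are given as [roll, pitch, yaw] about the fixed x, y, z axes, in that order (R = Rz(yaw) Ry(pitch) Rx(roll)).
In Python, from cell import ctrl gives the robot as it stands. The module is installed in compiled form; this text tells all that it offers.
- The arm moves only by the tool play_rows, never from a script. Its argument "targets" is a list of rows, each a list of 5 numbers: the closure, from 0 (fully open) to 1 (shut), then the shift along the tool's x, y, z in cm, then the turn about the tool's z in degrees. In form: [[gripper, dx, dy, dz, spin], ...]. A call has 1 to 10 rows; each row is the pose to reach, as a shift and turn from the pose commanded when the call began, along the tool's axes at that moment; what a row does not reach only later rows make up. A row lasts 1/10 s, in which the tool goes at most 50 mm and 8.59 degrees, less where a joint would pass 70% of its speed; a pose out of reach is approached as far as the arm can. A call with a gripper value outside its range is refused whole. The fingers move at their own pace and stop on an object; the grip force is fixed at half the most. Time passes only in rows, so rows that repeat a pose let the fingers close. It gives the time, the measured TCP pose, the force, the opening and the grip force at its end, in the units of the state.
- ctrl.read_state(): the state, without advancing time (a new reading comes with each control period).
- ctrl.get_image(name): name is "scene" or "side" or "wrist"; returns (picture, depth): 480x640x3 uint8, red, green, blue; 480x640 float32, mm along the optical axis (not along the pixel's ray), 0 where there is no reading.
- ctrl.calibration(name): a dict with "vfov" (degrees; the focal length in pixels is half the picture's height over the tangent of half this angle, whatever the lens; pixels are square), "cx", "cy" (the principal point, pixels), "extrinsics" (4x4, takes a point from camera to world coordinates); the wrist camera has in their place "mount" (4x4, takes a point from camera to tool coordinates, whose origin is the TCP and whose axes are the flange's). Camera axes: x right, y down, z forward; pixel columns grow to the right and rows downward; lengths in mm; the calibration is good to about 2 mm. The wrist camera is an equidistant fisheye: a pixel r from the principal point sees the ray r / f radians off the axis. A picture is of the moment at which its call begins: read the wrist's pose just before it. calibration takes no time and is no camera call.
- ctrl.finish_job(): hands the job in; it is judged then, once.
Trained networks look in the newest picture that a camera, given by its name, has taken for a name from the list of things; names that differ only in an ending like _2 or _b are one class to them, and where a whole thing is asked for, a point or a joint stands for the part that bears it (a point fixed in the world has none). Each returns a list of dicts, best first, with "confidence" (0 to 1); they miss things now and then, are a little off and sometimes report something else, mostly with a low value. They report only what shows in the picture. A call takes as long as a camera call.
- ctrl.search_frame(camera, name): "bbox" ([left, top, right, bottom] in pixels, round what is visible of it).
- ctrl.trace(camera, name): "pixels" (480x640 bool, what is visible of it) and "bbox" ([left, top, right, bottom] in pixels, round what is visible of it).
The state is a dict: "clock": time; "qpos": joint angles; "qd": joint speeds; "tau": joint torques, N m; "eef_pos": TCP position; "tool_rot": TCP orientation; "force": force on the tool from outside, world axes, zero at the start; "torque": the same for the moment, N m; "width": finger opening in mm; "gripper_force": force on a finger pad.
Only numpy, scipy, OpenCV 4.12 (cv2) and the standard library are available. Lean on these libraries where they do the work, as an engineer would, in place of code of your own. Each camera call takes 0.05 s, during which the arm holds its last target. There are 200 camera calls.

## Working session

There is one attempt and no reset: what is moved stays moved. The work goes in short steps, Python scripts to look and compute and a tool call to move; the robot and the scene stay as the last step left them, time stands still between calls to the robot, and variables do not carry over. Pictures are saved under pics/ and viewed, at most 10 in all, crops included, and the job is handed in when it is done.

Besides the shell and the picture viewer there is one more tool, called after ">>>" as name(argument=value, ...) on one line, values as JSON. play_rows: Moves the arm, as the interface text tells. Its arguments: {"type":"object","properties":{"targets":{"type":"array"}},"required":["targets"]}

```bash
mkdir -p pics; cat > h.py <<'E'
from cell import ctrl
import numpy as np, cv2
from scipy.spatial.transform import Rotation as R
def shot(n,fn=None):
    im,d=ctrl.get_image(n)
    if fn: cv2.imwrite('pics/'+fn,im[:,:,::-1])
    return im,d
def world(n,d,us,vs):
    c=ctrl.calibration(n); f=240/np.tan(np.radians(c['vfov'])/2)
    us=np.asarray(us);vs=np.asarray(vs); z=d[vs,us]
    P=np.stack([(us-c['cx'])/f*z,(vs-c['cy'])/f*z,z,np.ones_like(z)],-1)
    return (P@np.array(c['extrinsics']).T)[...,:3]
def pix(n,P):
    c=ctrl.calibration(n); f=240/np.tan(np.radians(c['vfov'])/2)
    p=np.linalg.inv(c['extrinsics'])@np.r_[P,1]
    return p[0]/p[2]*f+c['cx'],p[1]/p[2]*f+c['cy']
E
python3 - <<'E'
from h import *
s=ctrl.read_state(); print({k:np.round(v,3) for k,v in s.items()}, ctrl.finger_overhang)
for n in('scene','side'):
    im,d=shot(n,n+'0.png')
    print(n,np.round(ctrl.calibration(n)['extrinsics'],2).tolist())
    for t in('clamp','clamp_lid','ledge_left','catch','mould_a','stack_top','talc_pot','open_mould','tweezers'):
        r=ctrl.trace(n,t)
        for q in r[:2]:
            v,u=np.nonzero(q['pixels']); W=world(n,d,u,v); W=W[d[v,u]>0]
            print(t,round(q['confidence'],2),np.round(q['bbox']),np.round(np.median(W,0)) if len(W) else '')
E
```

```text
{'clock': np.float64(0.0), 'qpos': array([ 1.153,  0.629,  0.038,  1.518, -0.027,  0.996, -0.02 ]), 'qd': array([ 0.001, -0.   ,  0.001, -0.001, -0.001, -0.   ,  0.002]), 'tau': array([-1.0000e-03, -5.6341e+01,  1.2260e+00, -1.9344e+01,  1.1000e-02,
        1.1000e-02,  0.0000e+00]), 'eef_pos': array([ 223.807, -609.632,  255.384]), 'tool_rot': array([-3.14 ,  0.   ,  0.352]), 'force': array([-0.176,  0.171,  0.666]), 'torque': array([-0.034, -0.013, -0.014]), 'gripper_force': np.float64(0.0), 'width': np.float64(85.556)} 25.0
scene [[-0.77, -0.48, 0.42, 66.44], [-0.64, 0.59, -0.49, 576.32], [-0.01, -0.65, -0.76, 935.58], [0.0, 0.0, 0.0, 1.0]]
clamp 0.59 [263. 224. 341. 310.] [572. 101.  39.]
clamp_lid 0.63 [268. 228. 335. 299.] [568.  89.  39.]
clamp_lid 0.39 [242. 336. 285. 375.] [461. 330.  49.]
ledge_left 0.88 [264. 223. 350. 310.] [572. 101.  38.]
catch 0.73 [312. 274. 323. 291.] [509. 106.  22.]
catch 0.28 [416. 175. 452. 201.] [ 465. -364.   22.]
mould_a 0.68 [276. 271. 301. 288.] [549. 149.  30.]
mould_a 0.61 [307. 239. 328. 250.] [574.  21.  30.]
stack_top 0.74 [240. 338. 28
[... 192 characters left out ...]
s 0.42 [395. 191. 418. 202.] [ 506. -303.    4.]
side [[-0.91, -0.21, 0.36, 161.11], [-0.42, 0.49, -0.77, 792.82], [-0.02, -0.85, -0.53, 598.52], [0.0, 0.0, 0.0, 1.0]]
clamp 0.61 [254. 239. 326. 317.] [566. 129.  36.]
clamp_lid 0.75 [261. 238. 327. 299.] [567.  93.  37.]
ledge_left 0.7 [254. 239. 339. 317.] [565. 128.  36.]
catch 0.49 [311. 283. 327. 291.] [510. 104.  20.]
mould_a 0.59 [268. 281. 299. 295.] [552. 147.  28.]
mould_a 0.49 [280. 262. 309. 281.] [562.  77.  28.]
stack_top 0.91 [253. 338. 308. 381.] [461. 338.  47.]
talc_pot 0.92 [189. 316. 230. 361.] [620. 319.  24.]
open_mould 0.72 [386. 187. 416. 208.] [ 464. -352.   20.]
tweezers 0.57 [351. 205. 392. 215.] [ 514. -299.    1.]
```

```bash
python3 - <<'E'
from h import *
for n,b in(('scene',(190,170,470,390)),('side',(180,170,460,390))):
    im,d=shot(n)
    c=im[b[1]:b[3],b[0]:b[2]]
    cv2.imwrite('pics/%s_c.png'%n,cv2.resize(c,None,fx=2.7,fy=2.7,interpolation=cv2.INTER_CUBIC)[:,:,::-1])
    v,u=np.mgrid[b[1]:b[3],b[0]:b[2]]; W=world(n,d,u.ravel(),v.ravel()); ok=d[v,u].ravel()>0;W=W[ok]
    g=(W[:,0]>440)&(W[:,0]<680)&(W[:,1]>-60)&(W[:,1]<260)&(W[:,2]>18)
    A=W[g]
    r=cv2.minAreaRect(A[:,:2].astype(np.float32)); print(n,r,np.round(cv2.boxPoints(r)).tolist())
    q=ctrl.trace(n,'catch')[0]
    vv,uu=np.nonzero(q['pixels']); C=world(n,d,uu,vv); print(len(C),np.round(C.mean(0),1),np.round(C.min(0)),np.round(C.max(0)))
E
```

```text
scene ((559.2452392578125, 77.07848358154297), (131.9290008544922, 217.44097900390625), 11.301029205322266) [[473.0, 171.0], [516.0, -42.0], [645.0, -17.0], [603.0, 197.0]]
163 [504.4 107.3  27.4] [66. 87. 14.] [524. 576. 936.]
side ((559.666259765625, 78.17536926269531), (132.30018615722656, 218.62020874023438), 11.442485809326172) [[473.0, 172.0], [517.0, -42.0], [646.0, -16.0], [603.0, 198.0]]
128 [510.3 104.   21.3] [490.  88.  13.] [526. 124.  37.]
```

View pics/scene_c.png

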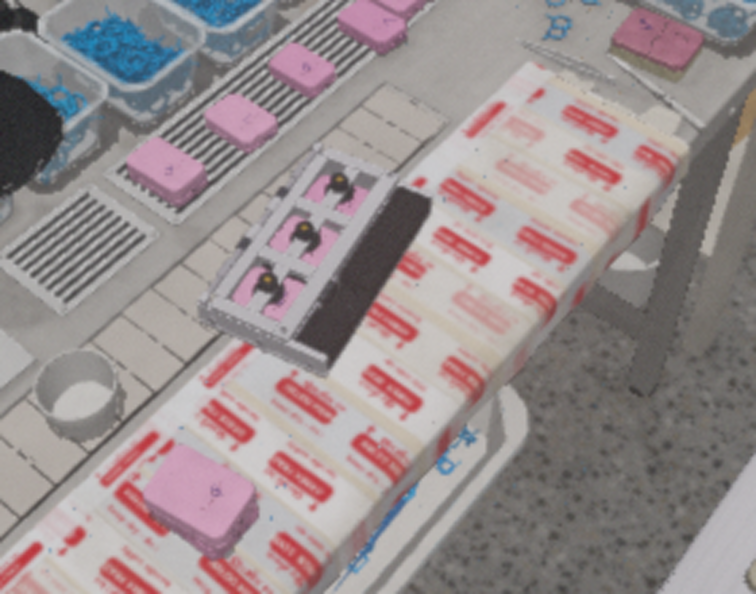

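View pics/side_c.png

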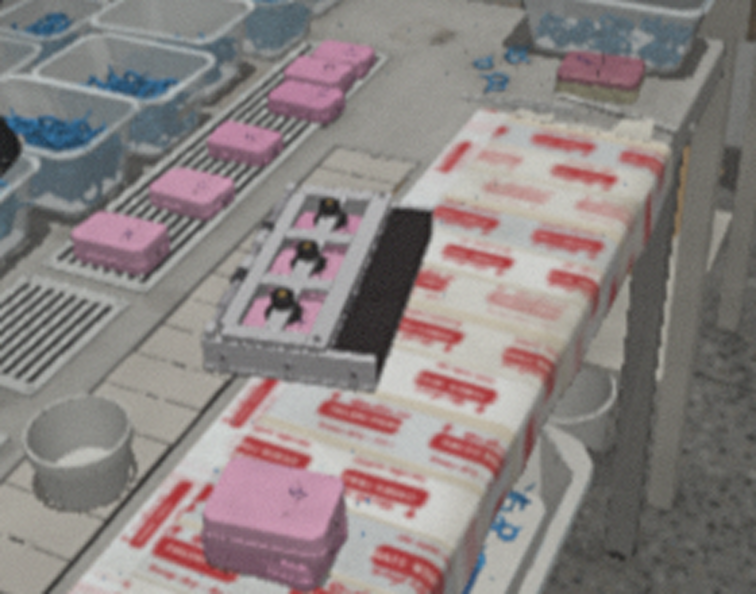

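The pictures show the shut clamp, its black ledge facing the robot (scene crop about (330,330) to (415,195)). The notch can't be seen by eye, so I'll profile the depth along the ledge.

```bash
cat >> h.py <<'E'
YAW=np.radians(11.4); O=np.array([563.4,78.4,0]); RC=R.from_euler('z',YAW).as_matrix()
def toC(W): return (W-O)@RC
def toW(P): return RC@np.array(P,float)+O
E
python3 - <<'E'
from h import *
for n in('scene','side'):
    D=np.stack([shot(n)[1] for _ in range(5)]); D[D==0]=np.nan
    d=np.nan_to_num(np.nanmedian(D,0))
    v,u=np.mgrid[170:390,180:470]; W=world(n,d,u.ravel(),v.ravel()); C=toC(W)[d[v,u].ravel()>0]
    print(n,'y  z(front -68..-55)  z(-54..-40)  lid z(-30..30)')
    for y in range(-105,106,10):
        o=[]
        for a,b in((-68,-55),(-54,-40),(-32,-22),(-22,40)):
            m=(abs(C[:,1]-y)<5)&(C[:,0]>a)&(C[:,0]<b)
            o.append((int(m.sum()),round(float(np.median(C[m,2])),1) if m.any() else None))
        print(y,o)
E
```

```text
scene y  z(front -68..-55)  z(-54..-40)  lid z(-30..30)
-105 [(13, 31.3), (14, 31.3), (15, 38.9), (104, 37.4)]
-95 [(16, 31.5), (14, 32.0), (17, 39.3), (55, 39.7)]
-85 [(16, 31.0), (15, 31.6), (16, 39.6), (28, 39.3)]
-75 [(15, 31.6), (16, 32.0), (16, 39.4), (56, 32.7)]
-65 [(14, 31.5), (17, 31.0), (17, 39.9), (80, 35.6)]
-55 [(19, 31.4), (15, 31.6), (16, 39.1), (80, 34.4)]
-45 [(17, 31.4), (17, 31.4), (17, 39.8), (61, 30.8)]
-35 [(17, 31.3), (19, 31.5), (18, 39.7), (76, 39.8)]
-25 [(18, 31.1), (17, 31.8), (16, 39.8), (71, 38.3)]
-15 [(14, 31.8), (16, 30.9), (18, 39.9), (51, 31.0)]
-5 [(17, 31.4), (19, 31.2), (18, 39.3), (72, 35.3)]
5 [(16, 31.4), (20, 31.5), (18, 39.7), (102, 36.0)]
15 [(28, 30.1), (33, 28.6), (19, 39.1), (71, 30.7)]
25 [(22, 22.8), (19, 18.6), (16, 39.7), (70, 39.3)]
35 [(25, 22.5), (18, 18.2), (13, 39.4), (94, 39.5)]
45 [(20, 23.0), (20, 17.9), (15, 40.0), (66, 31.7)]
55 [(10, 23.8), (4, 31.0), (19, 40.2), (57, 31.3)]
65 [(20, 31.2), (21, 31.3), (21, 39.1), (90, 35.2)]
75 [(18, 31.4), (20, 32.0), (17, 39.8), (102, 34.6)]
85 [(22, 31.2), (23, 31.5), (22, 39.7), (72,
[... 625 characters left out ...]
, 37.2), (70, 36.3)]
-15 [(16, 29.5), (18, 29.4), (14, 37.6), (46, 27.8)]
-5 [(18, 29.3), (17, 29.4), (18, 37.2), (64, 32.5)]
5 [(17, 29.4), (19, 29.2), (15, 37.6), (119, 36.3)]
15 [(37, 26.6), (51, 25.3), (17, 37.6), (58, 34.5)]
25 [(25, 20.9), (18, 16.0), (13, 37.6), (73, 36.7)]
35 [(24, 20.8), (19, 16.0), (16, 37.8), (110, 37.3)]
45 [(21, 20.8), (5, 15.6), (19, 37.7), (50, 31.5)]
55 [(7, 20.5), (2, 28.8), (17, 37.5), (57, 28.6)]
65 [(20, 29.1), (23, 29.3), (20, 37.2), (101, 32.7)]
75 [(19, 29.5), (21, 29.2), (20, 37.4), (128, 32.8)]
85 [(23, 29.4), (24, 29.4), (20, 37.4), (46, 37.0)]
95 [(21, 29.3), (21, 29.3), (14, 37.9), (71, 37.5)]
105 [(99, 15.9), (105, 15.8), (98, 20.7), (544, 19.7)]
```

```bash
python3 - <<'E'
from h import *
print(np.round(ctrl.calibration('wrist')['mount'],2))
Y=[]
for n in('scene','side'):
    D=np.stack([shot(n)[1] for _ in range(4)]); D[D==0]=np.nan
    d=np.nan_to_num(np.nanmedian(D,0))
    v,u=np.mgrid[170:390,180:470]; W=world(n,d,u.ravel(),v.ravel()); C=toC(W)[d[v,u].ravel()>0]
    dz=1.4 if n=='scene' else -.7
    C[:,2]-=dz
    print(n)
    print([(y,round(float(np.median(C[m,2])),1)) for y in range(8,66,2) for m in[(abs(C[:,1]-y)<1.2)&(C[:,0]>-67)&(C[:,0]<-58)] if m.any()])
    b=(C[:,1]>25)&(C[:,1]<45)
    print([(x,round(float(np.median(C[m,2])),1)) for x in range(-78,-26,2) for m in[b&(abs(C[:,0]-x)<1.2)] if m.any()])
    s=(C[:,1]<0)&(C[:,1]>-90)
    print([(x,round(float(np.median(C[m,2])),1)) for x in range(-78,-26,2) for m in[s&(abs(C[:,0]-x)<1.2)] if m.any()])
    m=(C[:,2]>28)&(C[:,0]>-66)&(C[:,0]<-40)&(abs(C[:,1])<130); print(C[m,1].min(),C[m,1].max())
t=toW([-68,36,0]);s=ctrl.read_state();print(t,s['eef_pos'],s['tool_rot'])
E
```

```text
[[   0.     -0.95   -0.3    75.76]
 [   1.      0.     -0.     -0.53]
 [   0.     -0.3     0.95 -118.14]
 [   0.      0.      0.      1.  ]]
scene
[(8, 29.4), (10, 28.7), (12, 29.8), (14, 29.7), (16, 29.7), (18, 24.3), (20, 25.5), (22, 22.1), (24, 21.8), (26, 21.7), (28, 21.8), (30, 21.5), (32, 21.0), (34, 14.3), (36, 21.6), (38, 21.0), (40, 21.4), (42, 22.6), (44, 22.2), (46, 21.5), (48, 20.9), (50, 20.0), (52, 22.9), (54, 23.0), (58, 30.5), (60, 29.6), (62, 29.5), (64, 28.4)]
[(-78, -0.1), (-76, 0.5), (-74, 0.5), (-72, 0.2), (-70, 0.3), (-68, 8.8), (-66, 20.7), (-64, 20.7), (-62, 22.2), (-60, 22.0), (-58, 21.8), (-56, 20.7), (-54, 16.1), (-52, 15.6), (-50, 16.1), (-48, 16.5), (-46, 16.3), (-44, 15.7), (-42, 16.3), (-40, 16.9), (-38, 23.7), (-36, 28.5), (-34, 29.5), (-32, 37.3), (-30, 38.1), (-28, 38.1)]
[(-78, -0.3), (-76, -0.6), (-74, -0.3), (-72, 0.0), (-70, 5.7), (-68, 17.0), (-66, 30.4), (-64, 30.0), (-62, 29.6), (-60, 29.8), (-58, 29.8), (-56, 29.9), (-54, 30.5), (-52, 29.9), (-50, 29.7), (-48, 29.7), (-46, 29.7), (-44, 30.3), (-42, 30.2), (-40, 29.8), (-38, 30.1), (-36, 30.1)
[... 532 characters left out ...]
 21.7), (-54, 21.2), (-52, 15.9), (-50, 16.1), (-48, 16.3), (-46, 16.5), (-44, 16.3), (-42, 16.2), (-40, 16.6), (-38, 23.6), (-36, 29.0), (-34, 29.0), (-32, 36.3), (-30, 37.5), (-28, 38.0)]
[(-78, 0.3), (-76, -0.0), (-74, -0.4), (-72, -0.3), (-70, 0.2), (-68, 17.3), (-66, 30.0), (-64, 30.0), (-62, 30.0), (-60, 30.0), (-58, 30.1), (-56, 30.2), (-54, 29.9), (-52, 30.2), (-50, 30.0), (-48, 30.1), (-46, 30.1), (-44, 29.8), (-42, 30.2), (-40, 29.9), (-38, 29.9), (-36, 30.0), (-34, 30.2), (-32, 36.3), (-30, 31.2), (-28, 38.2)]
-107.58931876221446 107.72469898513279
[489.62589587 100.24906314   0.        ] [ 224.01901142 -610.18330132  256.31758001] [ 3.14158903e+00 -6.24457319e-05  3.51751026e-01]
```

The depth gives the notch: about y = 17.5 to 57 mm in the clamp frame, centre about 37, with the bar 8.5 mm down. Next I'll work out the moves.

```bash
cat >> h.py <<'E'
O=np.array([565.4,78.8,0])
def go(P,frame='c'):  # shift in cm tool axes to put TCP at P (clamp frame)
    s=ctrl.read_state(); T=R.from_euler('xyz',s['tool_rot']).as_matrix()
    t=toW(P) if frame=='c' else np.array(P,float)
    print('clk',round(s['clock'],2),'tcpC',np.round(toC(s['eef_pos']),1),'yaw-clamp',round(np.degrees(s['tool_rot'][2]-YAW),2),'rot',np.round(s['tool_rot'],3),'F',np.round(s['force']@RC,1),'q',np.round(s['qpos'],2),'shift cm',np.round(T.T@(t-s['eef_pos'])/10,2))
E
python3 - <<'E'
from h import *
go([450,-280,256],'w'); go([-68,37,200])
E
```

```text
clk 2.1 tcpC [-470.8 -607.9  256.3] yaw-clamp 8.75 rot [ 3.142 -0.     0.352] F [-0.3 -0.1 -0.6] q [ 1.15  0.63  0.04  1.52 -0.03  1.   -0.02] shift cm [ 3.259e+01 -2.321e+01  3.000e-02]
clk 2.1 tcpC [-470.8 -607.9  256.3] yaw-clamp 8.75 rot [ 3.142 -0.     0.352] F [-0.3 -0.1 -0.6] q [ 1.15  0.63  0.04  1.52 -0.03  1.   -0.02] shift cm [ 49.63 -57.61   5.63]
```

>>> play_rows(targets=[[1,4,-2.9,0,0],[1,8.1,-5.8,0,0],[1,12.2,-8.7,0,0],[1,16.3,-11.6,0,0],[1,20.4,-14.5,0,0],[1,24.5,-17.4,0,0],[1,28.6,-20.3,0,0],[1,32.6,-23.2,0,0],[1,34.7,-27.5,0,0],[1,36.8,-31.8,0,0]])

```text
clock: 3.1
eef_pos: [460.7, -182.8, 256.4]
tool_rot: [3.141, -0.001, 0.352]
force: [0.9, 0.4, -0.1]
width: 0.1
gripper_force: 0.0
```

```bash
python3 -c "
from h import *
go([-68,37,200])"
```

```text
clk 3.1 tcpC [-154.3 -235.7  256.4] yaw-clamp 8.8 rot [ 3.141e+00 -1.000e-03  3.520e-01] F [ 1.   0.2 -0.1] q [ 0.31  0.41  0.01  1.94 -0.01  0.79 -0.89] shift cm [ 12.7  -25.63   5.64]
```

>>> play_rows(targets=[[1,1.8,-3.7,0,-8.5],[1,3.6,-7.3,0,-17],[1,5.4,-11,0,-25.5],[1,7.3,-14.6,0,-34],[1,9,-18.3,0,-42.5],[1,10.9,-22,0,-51],[1,12.7,-25.6,0,-59.5],[1,12.7,-25.6,0,-68],[1,12.7,-25.6,0,-76.5],[1,12.7,-25.6,0,-85]])

```text
clock: 4.1
eef_pos: [491.0, 99.7, 256.4]
tool_rot: [3.141, 0.0, 1.842]
force: [-0.0, 0.2, -0.2]
width: 0.0
gripper_force: 0.0
```

>>> play_rows(targets=[[1,0,0,0.5,-8.5],[1,0,0,1,-17],[1,0,0,1.5,-25.5],[1,0,0,2,-34],[1,0,0,2.5,-42.5],[1,0,0,3,-51],[1,0,0,3.5,-59.5],[1,0,0,4,-68],[1,0,0,4.5,-76.5],[1,0,0,5,-85]])

```text
clock: 5.1
eef_pos: [491.1, 99.0, 206.2]
tool_rot: [-3.141, 0.0, -2.959]
force: [-0.4, 0.3, -0.6]
width: -0.2
gripper_force: 0.0
```

```bash
python3 -c "
from h import *
go([-68,37,65])"
```

```text
clk 5.1 tcpC [-68.8  34.5 206.2] yaw-clamp -180.92 rot [-3.141  0.    -2.959] F [-0.3  0.4 -0.6] q [ 0.27  0.6  -0.79  1.97  0.58  0.82  0.91] shift cm [-0.07  0.25 14.12]
```

>>> play_rows(targets=[[1,0,0.1,3,-0.9],[1,-0.1,0.2,6,-0.9],[1,-0.1,0.2,9,-0.9],[1,-0.1,0.2,12,-0.9],[1,-0.1,0.2,14.1,-0.9],[1,-0.1,0.2,14.1,-0.9],[1,-0.1,0.2,14.1,-0.9]])

```text
clock: 5.8
eef_pos: [491.8, 101.6, 65.6]
tool_rot: [3.142, 0.0, -2.948]
force: [0.3, 1.3, 0.9]
width: -0.0
gripper_force: 0.0
```

```bash
python3 - <<'E'
from h import *
go([-68,37,50])
out=[]
for n in('scene','side'):
    im,d=shot(n)
    x,y=map(int,pix(n,toW([-60,37,40])))
    out.append(cv2.resize(im[y-60:y+60,x-50:x+50],None,fx=4,fy=4,interpolation=cv2.INTER_CUBIC))
cv2.imwrite('pics/pre.png',np.hstack(out)[:,:,::-1])
E
```

```text
clk 5.8 tcpC [-67.7  36.9  65.6] yaw-clamp -180.33 rot [ 3.142  0.    -2.948] F [0.6 1.2 0.9] q [ 0.11  0.8  -0.56  2.06  0.85  0.53  0.68] shift cm [0.03 0.01 1.56]
```

View pics/pre.png

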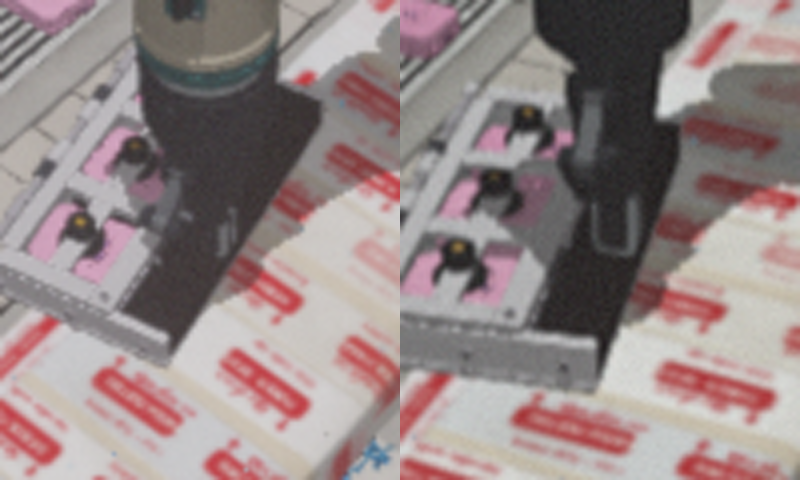

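The shut fingers hang over the ledge at the notch, clear of the lid (side view, tip near (615,250)). I'll descend slowly and feel for contact.

>>> play_rows(targets=[[1,0,0,0.3,0.2],[1,0,0,0.6,0.3],[1,0,0,0.8,0.3],[1,0,0,1,0.3],[1,0,0,1.15,0.3],[1,0,0,1.3,0.3],[1,0,0,1.4,0.3]])

```text
clock: 6.6
eef_pos: [491.5, 101.4, 51.1]
tool_rot: [3.142, -0.0, -2.954]
force: [-0.3, -0.3, -0.6]
width: 0.4
gripper_force: 0.0
```

>>> play_rows(targets=[[1,0,0,0.1,0],[1,0,0,0.2,0],[1,0,0,0.3,0],[1,0,0,0.3,0]])

```text
clock: 7.0
eef_pos: [491.5, 101.3, 48.2]
tool_rot: [-3.142, -0.0, -2.954]
force: [-0.4, -0.2, 0.1]
width: 0.2
gripper_force: 0.0
```

```bash
python3 -c "
from h import *
go([-68,37,46])"
```

```text
clk 7.0 tcpC [-68.   36.7  48.2] yaw-clamp -180.65 rot [-3.142 -0.    -2.954] F [-0.4 -0.2  0.1] q [ 0.08  0.82 -0.52  2.06  0.89  0.49  0.64] shift cm [-0.    0.03  0.22]
```

>>> play_rows(targets=[[1,0,0,0.2,0],[1,0,0,0.4,0],[1,0,0,0.55,0],[1,0,0,0.7,0],[1,0,0,0.7,0],[1,0,0,0.7,0]])

```text
clock: 7.6
eef_pos: [490.4, 101.1, 41.2]
tool_rot: [-3.141, -0.002, -2.954]
force: [-5.4, -0.8, 4.7]
width: -0.1
gripper_force: 3.0
```

>>> play_rows(targets=[[1,0,0,-0.4,0],[1,0.2,0,-1.2,0],[1,1,0,-2.4,0],[1,3,0,-4,0],[1,5,0,-5.5,0],[1,6,0,-7,0],[1,6,0,-8.5,0],[1,6,0,-9,0],[1,6,0,-9,0],[1,6,0,-9,0]])

```text
clock: 8.6
eef_pos: [432.8, 90.0, 131.3]
tool_rot: [-3.142, 0.0, -2.954]
force: [-0.5, 0.5, 0.7]
width: 0.3
gripper_force: 0.0
```

```bash
cat > lid.py <<'E'
from h import *
go([-20,0,135])
out=[]
for n in('scene','side'):
    im,d=shot(n)
    x,y=map(int,pix(n,toW([0,0,60])))
    y0,x0=y-75,x-50
    out.append(cv2.resize(im[y0:y0+150,x0:x0+100],None,fx=4,fy=4,interpolation=cv2.INTER_CUBIC))
    for q in ctrl.trace(n,'clamp_lid')[:1]:
        v,u=np.nonzero(q['pixels']&(d>0)); C=toC(world(n,d,u,v))
        m=(abs(C[:,1])<107)&(C[:,0]>-50)&(C[:,0]<130)&(C[:,2]>45)
        C=C[m]; print(n,round(q['confidence'],2),m.sum())
        if m.sum()>20:
            print('max z',np.percentile(C[:,2],98)); th=np.arctan2(C[:,2]-36,55-C[:,0]); f=C[:,2]>80
            print('ang',np.median(th[f]),'x of top',np.percentile(C[C[:,2]>110][:,0],[2,20,50,80,98]) if (C[:,2]>110).any() else '')
import sys; cv2.imwrite('pics/%s.png'%sys.argv[1],np.hstack(out)[:,:,::-1])
E
python3 lid.py post
```

```text
clk 8.6 tcpC [-127.8   37.2  131.3] yaw-clamp -180.67 rot [-3.142  0.    -2.954] F [-0.4  0.5  0.7] q [ 0.18  0.64 -0.66  2.18  0.75  0.56  0.71] shift cm [-10.82  -3.59  -0.37]
scene 0.65 740
max z 117.24658300189914
ang 1.018556997947507 x of top [-2.18997079  8.52359176 10.33148881 12.01352452 14.79546714]
side 0.6 703
max z 115.03559442175894
ang 1.0283551477088093 x of top [10.44023416 11.68703688 12.95540658 14.48084603 16.27008984]
```

View pics/post.png

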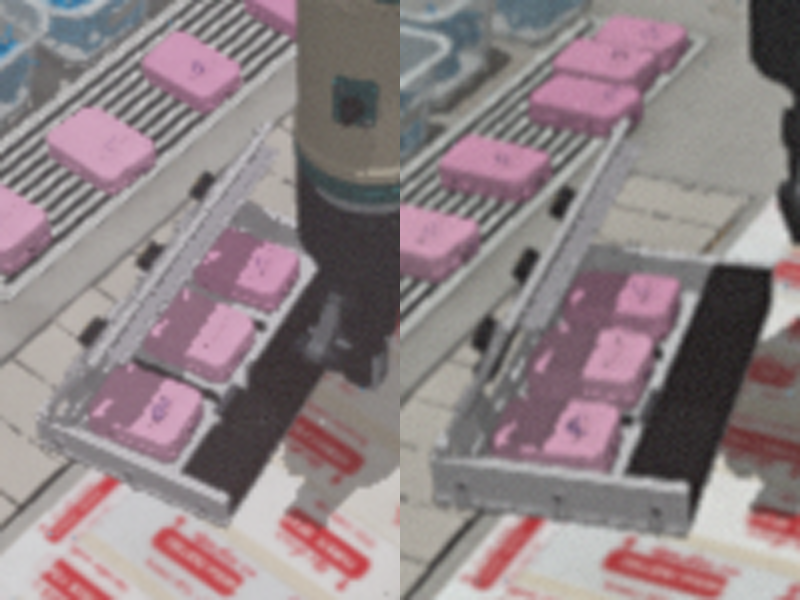

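The lid has sprung up and the moulds lie in place. I'll move in front of the lid edge.

>>> play_rows(targets=[[1,-2,-0.8,0.1,-0.3],[1,-4,-1.6,0.3,-0.7],[1,-6,-2.4,0.5,-0.7],[1,-7.5,-3.2,0.6,-0.7],[1,-8.5,-3.6,0.6,-0.7],[1,-9.5,-3.6,0.6,-0.7],[1,-10,-3.6,0.6,-0.7],[1,-10,-3.6,0.6,-0.7]])

```text
clock: 9.6
eef_pos: [537.8, 74.3, 125.3]
tool_rot: [3.141, 0.0, -2.941]
force: [-0.6, -0.3, -0.8]
width: -0.2
gripper_force: 0.0
```

```bash
python3 lid.py pre2
```

```text
clk 9.6 tcpC [-28.    1.  125.3] yaw-clamp -179.9 rot [ 3.141  0.    -2.941] F [-0.7 -0.2 -0.8] q [ 0.25  0.76 -0.69  1.92  0.71  0.73  0.91] shift cm [-0.8  -0.1  -0.97]
scene 0.7 395
max z 122.4989419747934
ang 1.162498542340002 x of top [ 7.55056577 11.05698287 19.24994115 22.06968174 24.82945023]
side 0.89 598
max z 119.607573194703
ang 1.1522402687099127 x of top [ 9.10733191 11.86638629 20.24169876 22.59477345 25.54263767]
```

View pics/pre2.png

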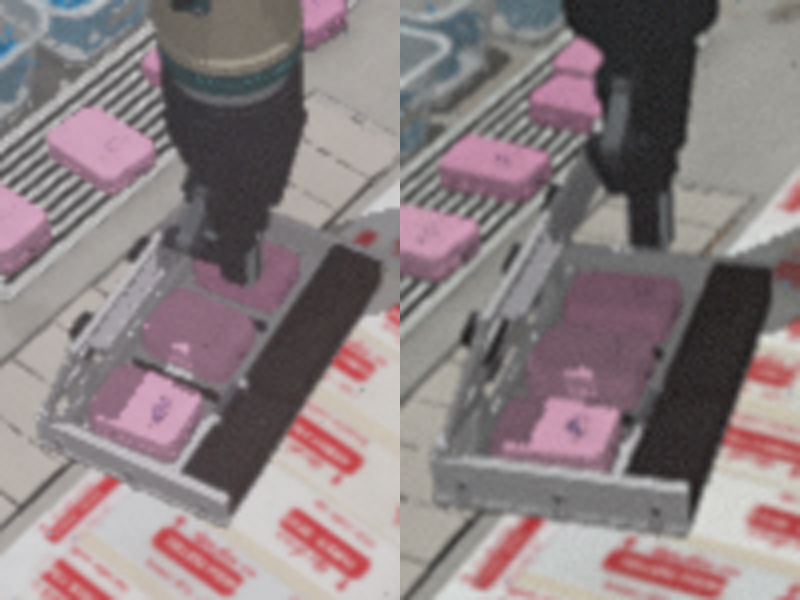

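The fingers stand in front of the lid, which is at about 1.2 rad. Now I'll push it back.

>>> play_rows(targets=[[1,-0.6,0,0,0],[1,-1.2,0,0,0],[1,-1.8,0,0,0],[1,-2.3,0,0,0],[1,-2.8,0,0,0],[1,-3.3,0,0,0],[1,-3.8,0,0,0],[1,-4.3,0,0,0],[1,-4.8,0,0,0]])

```text
clock: 10.7
eef_pos: [584.9, 83.0, 125.3]
tool_rot: [-3.142, -0.0, -2.942]
force: [-1.1, 0.3, 1.2]
width: 0.2
gripper_force: 0.6
```

>>> play_rows(targets=[[1,-0.5,0,0,0],[1,-1,0,0,0],[1,-1.5,0,0,0],[1,-2,0,0,0],[1,-2.4,0,0,0],[1,-2.8,0,0,0]])

```text
clock: 11.3
eef_pos: [612.3, 88.6, 125.3]
tool_rot: [3.142, -0.0, -2.942]
force: [-0.9, -0.5, -0.2]
width: -0.2
gripper_force: 0.7
```

```bash
python3 lid.py p3
```

```text
clk 11.3 tcpC [ 47.9   0.4 125.3] yaw-clamp -179.95 rot [ 3.142 -0.    -2.942] F [-1.  -0.3 -0.2] q [ 0.22  0.84 -0.7   1.71  0.69  0.85  0.99] shift cm [ 6.79 -0.03 -0.97]
side 0.7 1166
max z 125.04525889268817
ang 1.7659905674003458 x of top [59.07307145 61.13106436 71.21502113 74.00941011 77.34008769]
```

>>> play_rows(targets=[[1,-0.3,0,0,0],[1,-0.6,0,0,0],[1,-0.8,0,0,0],[1,-1,0,0,0],[1,-1,0,0,0]])

```text
clock: 12.0
eef_pos: [619.4, 90.0, 124.9]
tool_rot: [-3.141, -0.006, -2.942]
force: [-7.5, -2.0, 3.3]
width: -0.5
gripper_force: 3.7
```

>>> play_rows(targets=[[1,-0.1,0,0,0],[1,-0.2,0,0,0],[1,-0.2,0,0,0]])

```text
clock: 12.3
eef_pos: [619.6, 90.0, 124.8]
tool_rot: [-3.14, -0.009, -2.941]
force: [-11.4, -1.6, 6.5]
width: -0.0
gripper_force: 5.9
```

The lid is on its stop: the force rose to 11 N and the motion ended. I'll withdraw and check.

>>> play_rows(targets=[[1,0.5,0,0,0],[1,1.5,0,0,0],[1,3.5,0,0,0],[1,6,0,0,0],[1,9,0,-2,0],[1,12,0,-4,0],[1,15,0,-6,0],[1,17,0,-8,0],[1,17,0,-8,0],[1,17,0,-8,0]])

```text
clock: 13.3
eef_pos: [458.3, 57.0, 205.9]
tool_rot: [-3.141, 0.003, -2.942]
force: [0.7, 0.2, -0.6]
width: 0.1
gripper_force: 0.0
```

```bash
python3 lid.py end
```

```text
clk 13.3 tcpC [-1.093e+02 -1.000e-01  2.059e+02] yaw-clamp -179.98 rot [-3.141e+00  3.000e-03 -2.942e+00] F [ 0.7  0.1 -0.6] q [ 0.38  0.55 -0.81  2.07  0.58  0.76  0.97] shift cm [-8.91  0.01  7.12]
scene 0.71 1492
max z 126.71820978817661
ang 1.8174010620333165 x of top [64.67936177 67.20349559 75.63716333 79.88902008 83.4883952 ]
side 0.8 1543
max z 124.09136838144256
ang 1.83829576787122 x of top [65.62973087 67.13637294 76.8830749  80.19584918 83.3208349 ]
```

View pics/end.png

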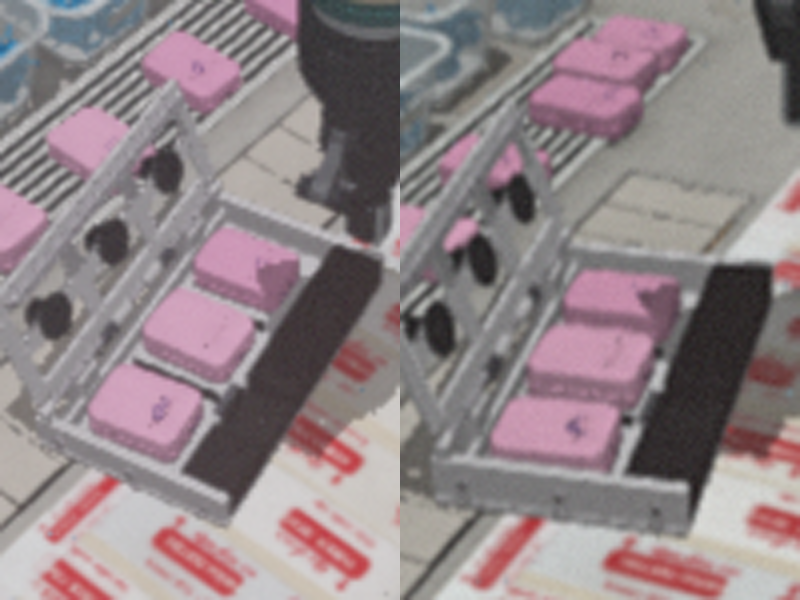

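The lid is right back at about 1.85 to 1.9 rad, the moulds are in place and the robot is clear, so I'm handing in.

```bash
python3 -c "
from cell import ctrl
print(ctrl.finish_job())"
```

```text
the job is handed in; nothing more can be done
None
```

The clamp lid is open and right back at its stop, the moulds lie where they were, and the job is handed in at about 13 s; hand-in gave no verdict.

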